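Check a machine base plate for rocking with a straightedge

TASK

Check the rectangular cast base plate for a high middle: gently lay the aluminium straightedge (the flat bar with a hanging hole) lengthwise along the middle of the plate's top face, centred on it, and let go of it. Then press down on the end of the straightedge that has the hole until it stops going down and hold for a moment, come off it, and do the same on the end without a hole. Leave the straightedge lying centred along the plate.

Things in the scene. Friction and masses are not known exactly. Their poses are not given: they have to be found in the camera images.
- base_plate: Fixed dark cast plate, 240 (own y) x 100 mm, a bolt hole near each corner; not the round flange. Origin: centre of its underside, on the bench. Top crowned: 24 mm high on a flat band 50 mm long across the middle, sloping to 19 mm at both short ends. The centred straightedge lies level; under 2 N on an end tips it 3 degrees (end sinks 5 mm) onto the slope; released, it swings back level.
- straightedge_mid (a point): Centre (half-way up) of the straightedge: loose plain aluminium flat bar, 260 mm long (own y) x 32 mm wide (x) x 12 mm thick (z), 0.3 kg, flat on the bench, with one 15 mm through hole 18 mm from its +y end. Grasp it across its width at its middle. The shorter U-shaped aluminium channel (170 mm long, 26 mm high) is not it.
- hole_end (a point): Middle of the upper edge of the straightedge's end with the hole (its +y end), 130 mm from its centre, on its top face.
- plain_end (a point): Middle of the upper edge of the straightedge's end without a hole (its -y end), 130 mm from its centre, on its top face.

How it is judged (in metres and radians):
On the way, in this order (a step that is already met when the one before it is completed fails the run):
1. the straightedge lies centred along the base plate, let go and at rest (x of straightedge_mid in the frame of base_plate between -0.025 and 0.025 m and y of straightedge_mid in the frame of base_plate between -0.022 and 0.022 m and z of straightedge_mid in the frame of base_plate between 0.025 and 0.035 m and angle between the y axis of straightedge_mid and the y axis of base_plate, either way round below 0.2 rad and contact force between the fingers and straightedge below 0.1 N and linear speed of straightedge below 0.02 m/s), for 0.2 s.
2. the end with the hole is pressed down by the fingers and has rocked down (angle between straightedge_mid's own y axis and vertical above 1.6008 rad and contact force between the fingers and straightedge above 1 N and y of the grasp point in the frame of straightedge_mid above 0.08 m and contact force between straightedge and base_plate above 1 N), for 0.2 s.
3. the end without a hole is pressed down by the fingers and has rocked down (angle between straightedge_mid's own y axis and vertical below 1.5408 rad and contact force between the fingers and straightedge above 1 N and y of the grasp point in the frame of straightedge_mid below -0.08 m and contact force between straightedge and base_plate above 1 N), for 0.2 s.
At the end, for the whole second after the job is handed in: Straightedge at rest along the plate's top: centre within 30 mm of the plate's each way and 14 degrees (22 mm lengthwise, 25 sideways, 11 degrees when let go). Hole end, then plain end, pressed within 50 mm of its tip with over 1 N and tipped over 1.7 degrees for 0.2 s (x of straightedge_mid in the frame of base_plate between -0.03 and 0.03 m and y of straightedge_mid in the frame of base_plate between -0.03 and 0.03 m and z of straightedge_mid in the frame of base_plate between 0.025 and 0.035 m and angle between the y axis of straightedge_mid and the y axis of base_plate, either way round below 0.25 rad and linear speed of straightedge below 0.02 m/s); the robot touches nothing.
It fails at once if the straightedge is dropped (it falls freely faster than 0.6 m/s) (linear speed of straightedge above 0.6 m/s and contact force between the fingers and straightedge below 0.05 N).
It also fails if it takes over 51 s, if anything falls off the work surface, if the arm or the gripper's body presses on something with over 40 N, if the wrist force passes 120 N, or if a joint passes its speed limit or range.

ROBOT

A 7-joint arm with a two-finger parallel gripper is mounted at the origin on the work surface. World frame = base frame: x ahead of the robot, y to its left, z up, the work surface at z = 0. Lengths are in mm, angles in rad, forces in N, time in s.
With the tool pointing down it reaches from about 400 to 850 mm from the base axis. Payload 4.5 kg.
Tool frame: the origin (TCP) lies at the very end of the fingers, on their centre line; the grasp point (between the pads) lies arm.grip_point_offset behind it (arm.grip_point_offset is the distance from the TCP to the grasp point, in mm); z points along the fingers, y is the direction in which the jaws open and shut (so a half turn about z gives the same grasp; the last joint's range is limited). The gripper opens to 88 mm and grips with 3 to 60 N. Pads are 18 mm wide; open, the fingers measure 123 mm over their backs; the gripper's body (75 mm by 187 mm) begins 45 mm behind the grasp point.
Start: joints at [1.184, 0.689, -0.195, 1.565, 0.157, 0.902, -0.215], TCP at [255.337, -570.488, 238.743] pointing down, gripper open.
Joint ranges: [-3.01, 3.01], [-0.46, 2.08], [-1.47, 1.51], [0.13, 2.56], [-1, 4.14], [0.04, 2.09], [-2.66, 2.66]. Speed limits (rad/s): [2.57, 2.57, 3.14, 3.14, 3.14, 3.14, 3.14].

INTERFACE

Orientations are given as [roll, pitch, yaw] about the fixed x, y, z axes, in that order (R = Rz(yaw) Ry(pitch) Rx(roll)).
In Python, from cell import arm gives the robot as it stands.
- The arm moves only by the tool send_rows, never from a script. Its argument "increments" is a list that holds one entry, the list of rows, each a list of 5 numbers: the shift along the tool's x, y, z in cm, then the turn about the tool's z in degrees, then the finger opening in cm, from 0 to 8.81. In form: [[[dx, dy, dz, turn, grip], ...]]. A call has 1 to 12 rows; each row shifts and turns the pose as measured when the row begins, along the tool's axes as they then stand; what a row does not reach is not made up. A row lasts 1/8 s, in which the tool goes at most 62.5 mm and 10.7 degrees, less where a joint would pass 70% of its speed; a pose out of reach is approached as far as the arm can. A call is refused whole if a number of a shift passes 6.25 or a number of a turn 10.7, either way. A call with a gripper value outside its range is refused whole. The fingers move at their own pace and stop on an object; the grip force is fixed at half the most. Time passes only in rows, so rows that do not move let the fingers close. It gives the time, the measured TCP pose, the force and the opening at its end, in the units of the state.
- arm.get_state(): the state, without advancing time (a new reading comes with each control period).
- arm.read_camera(name): name is "scene" or "top" or "wrist"; returns the picture (420x560x3 uint8, blue, green, red); there is no depth.
- arm.calibration(name): a dict with "vertical_fov" (degrees; the focal length in pixels is half the picture's height over the tangent of half this angle, whatever the lens; pixels are square), "cx", "cy" (the principal point, pixels), "position" and "rotation" of the camera in the world. Camera axes: x right, y down, z forward; pixel columns grow to the right and rows downward; lengths in mm; the calibration is good to about 2 mm. A picture is of the moment at which its call begins: read the wrist's pose just before it. calibration takes no time and is no camera call; for the wrist camera it gives the pose at the moment of the call.
- arm.finish_job(): hands the job in, once; it reports no verdict.
The state is a dict: "t": time; "joints": joint angles; "qvel": joint speeds; "tau": joint torques, N m; "position": TCP position; "ee_rot": TCP orientation; "ft_force": force on the tool from outside, world axes, zero at the start; "moment": the same for the moment, N m; "finger_gap": finger opening in mm.
Only numpy, scipy, OpenCV 4.12 (cv2) and the standard library are available. Lean on these libraries where they do the work, as an engineer would, in place of code of your own. Each camera call takes 0.05 s, during which the arm holds its last target.

## Working session

There is one attempt and no reset: what is moved stays moved. The work goes in short steps, Python scripts to look and compute and a tool call to move; the robot and the scene stay as the last step left them, time stands still between calls to the robot, and variables do not carry over. Pictures are saved under pics/ and viewed, and the job is handed in when it is done.

Besides the shell and the picture viewer there is one more tool, called after "Call:" as name(argument=value, ...), one argument or row to a line, values as JSON. send_rows: Moves the arm, as the interface text tells. Its arguments: {"type":"object","properties":{"increments":{"type":"array","items":{"type":"array","items":{"type":"array","items":{"type":"number"}}}}},"required":["increments"]}

```bash
mkdir -p pics; ls; python3 - <<'E'
from cell import arm
import cv2,json
s=arm.get_state()
print({k:s[k] for k in('t','position','ee_rot','ft_force','finger_gap')},arm.grip_point_offset)
for n in('scene','top','wrist'):
    print(n,arm.calibration(n)); cv2.imwrite(f'pics/{n}0.png',arm.read_camera(n))
E
```

```text
pics
{'t': 0.0, 'position': array([ 255.00123613, -569.91312773,  237.89443418]), 'ee_rot': array([-3.13973690e+00,  1.32695571e-04,  4.20870650e-01]), 'ft_force': array([ 0.64248043, -0.22670584,  0.10705376]), 'finger_gap': 87.98575382475987} 18.700000000000003
scene {'vertical_fov': 51.53879529810296, 'cx': 276.890002930266, 'cy': 213.6201861974094, 'position': array([1103.38192327, -139.03275642,  937.3309934 ]), 'rotation': array([-2.55612442, -0.01453412,  1.39112127])}
top {'vertical_fov': 55.548033598067654, 'cx': 282.7157106737962, 'cy': 215.4002608821513, 'position': array([391.99337066, -37.90328966, 903.82316524]), 'rotation': array([-3.02171998,  0.03068264, -1.58646191])}
wrist {'vertical_fov': 67.71706741248889, 'cx': 275.9653659260719, 'cy': 208.03294528108282, 'position': array([ 326.82839897, -538.19974734,  384.54745696]), 'rotation': array([ 2.83706917e+00,  1.87008199e-03, -1.15070846e+00])}
```

View pics/top0.png

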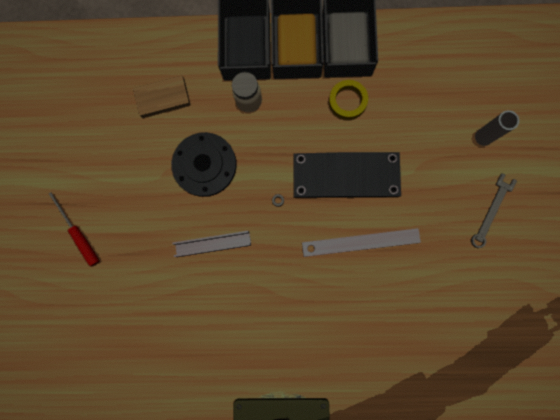

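View pics/scene0.png

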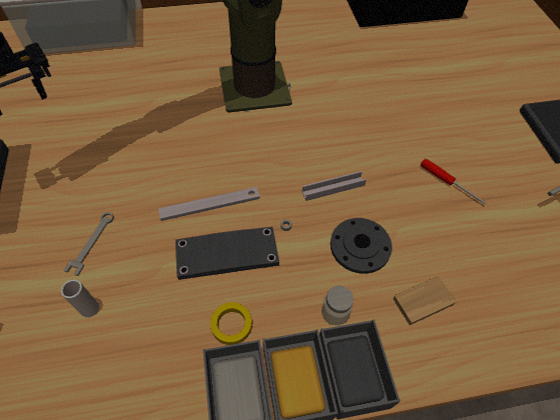

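View pics/wrist0.png

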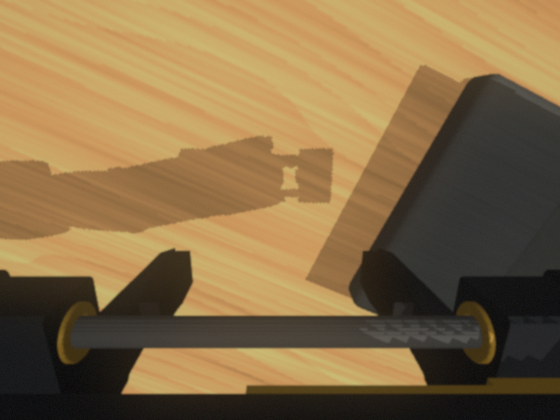

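The top view shows the bar from (303,248) to (420,236), with its hole at (311,248), so the hole end is on the left. The plate spans (293,153)–(401,197). Next I segment both in the two views.

```bash
cat > h.py <<'E'
import numpy as np,cv2
from scipy.spatial.transform import Rotation as R
def ray(c,uv,z):
    f=210/np.tan(np.radians(c['vertical_fov']/2))
    uv=np.atleast_2d(uv).astype(float)
    d=np.c_[(uv[:,0]-c['cx'])/f,(uv[:,1]-c['cy'])/f,np.ones(len(uv))]
    d=d@R.from_euler('xyz',c['rotation']).as_matrix().T
    p=np.array(c['position']); return p+d*((z-p[2])/d[:,2])[:,None]
def proj(c,P):
    f=210/np.tan(np.radians(c['vertical_fov']/2))
    q=(np.atleast_2d(P)-c['position'])@R.from_euler('xyz',c['rotation']).as_matrix()
    return np.c_[c['cx']+f*q[:,0]/q[:,2],c['cy']+f*q[:,1]/q[:,2]]
def blob(img,mask,roi):
    m=np.zeros_like(mask);x0,y0,x1,y1=roi;m[y0:y1,x0:x1]=mask[y0:y1,x0:x1]
    cs,_=cv2.findContours(m,cv2.RETR_EXTERNAL,cv2.CHAIN_APPROX_NONE)
    return max(cs,key=cv2.contourArea)
E
python3 - <<'E'
from cell import arm
from h import *
np.set_printoptions(precision=1,suppress=True)
for n,rb,rp in(('top',(295,222,428,262),(284,145,410,206)),('scene',(150,180,268,223),(168,222,283,282))):
    c=arm.calibration(n);im=cv2.imread(f'pics/{n}0.png');hsv=cv2.cvtColor(im,cv2.COLOR_BGR2HSV)
    mb=((hsv[...,1]<60)&(hsv[...,2]>90)).astype(np.uint8)*255
    mp=((hsv[...,1]<110)&(hsv[...,2]<75)).astype(np.uint8)*255
    for nm,m,r,z in(('bar',mb,rb,12),('plate',mp,rp,21)):
        k=blob(im,m,r)
        W=ray(c,k[:,0,:],z)[:,:2].astype(np.float32)
        r_=cv2.minAreaRect(W);b=cv2.boxPoints(r_)
        e=[b[1]-b[0],b[2]-b[1]];e=max(e,key=np.linalg.norm)
        print(n,nm,r_[0],sorted(r_[1]),'long dir deg',np.degrees(np.arctan2(e[1],e[0]))%180,'corners',b.round().tolist())
        cv2.drawContours(im,[k],-1,(0,255,0),1)
    x0,y0,x1,y1=min(rb[0],rp[0]),min(rb[1],rp[1]),max(rb[2],rp[2]),max(rb[3],rp[3])
    cv2.imwrite(f'pics/{n}seg.png',cv2.resize(im[y0:y1,x0:x1],None,fx=4,fy=4,interpolation=0))
c=arm.calibration('top');print('hole',ray(c,[311,248],12))
E
```

```text
top bar (436.6853332519531, -184.2317352294922) [31.02449607849121, 258.9952392578125] long dir deg 95.849815 corners [[408.0, -57.0], [434.0, -315.0], [465.0, -311.0], [439.0, -54.0]]
top plate (589.7432250976562, -156.93112182617188) [102.66755676269531, 239.72132873535156] long dir deg 89.45358 corners [[537.0, -276.0], [640.0, -277.0], [642.0, -38.0], [540.0, -37.0]]
scene bar (436.7490539550781, -183.333251953125) [31.935659408569336, 258.0506896972656] long dir deg 95.81423 corners [[408.0, -57.0], [434.0, -313.0], [466.0, -310.0], [440.0, -53.0]]
scene plate (593.7481079101562, -155.68743896484375) [110.5767593383789, 237.19375610351562] long dir deg 89.04543 corners [[536.0, -273.0], [647.0, -275.0], [651.0, -38.0], [540.0, -36.0]]
hole [[425.5 -74.1  12. ]]
```

View pics/topseg.png

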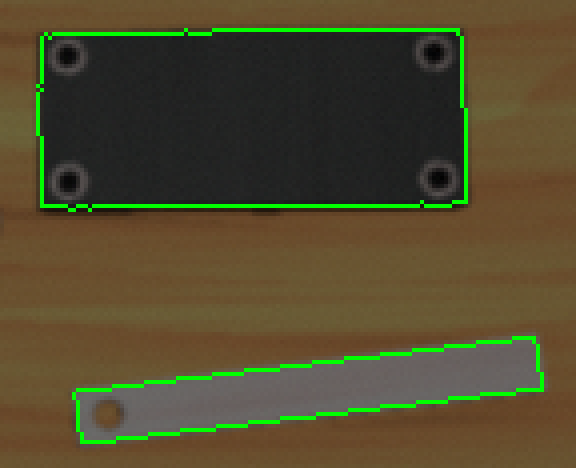

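View pics/sceneseg.png

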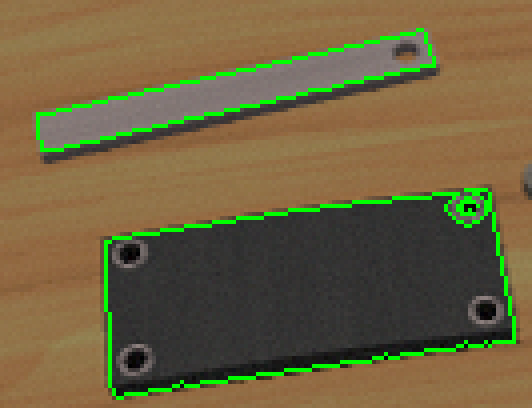

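```bash
cat >> h.py <<'E'
def plan(s,x,y,z,yaw,n,grip):
    """rows towards target pose (mm,deg), straight world line, even turn"""
    p=np.array(s['position']);y0=np.degrees(s['ee_rot'][2]);dy=(yaw-y0+180)%360-180
    for i in range(n):
        a=R.from_euler('xyz',[np.pi,0,np.radians(y0+dy*i/n)]).as_matrix()
        d=a.T@((np.array([x,y,z])-p)/n)/10
        print([round(float(v),1 if n>1 else 2) for v in [*d,-dy/n]]+[grip],end=',\n')
def st(s):
    print('t',round(s['t'],2),'p',np.round(s['position'],1),'yaw',round(np.degrees(s['ee_rot'][2]),1),'rp',np.round(np.degrees(s['ee_rot'][:2]),1),'q',np.round(s['joints'],2),'F',np.round(s['ft_force'],1),'gap',round(s['finger_gap'],1))
E
python3 -c "
from cell import arm
from h import *
s=arm.get_state();st(s);plan(s,437,-184,180,95.8,12,8.8)"
```

```text
t 0.15 p [ 255.1 -570.1  238.1] yaw 24.1 rp [-179.9    0. ] q [ 1.18  0.69 -0.19  1.57  0.16  0.9  -0.22] F [-0.2 -0.6  1.1] gap 87.8
[2.7, -2.3, 0.5, -6.0, 8.8],
[2.9, -2.0, 0.5, -6.0, 8.8],
[3.1, -1.7, 0.5, -6.0, 8.8],
[3.3, -1.4, 0.5, -6.0, 8.8],
[3.4, -1.0, 0.5, -6.0, 8.8],
[3.5, -0.7, 0.5, -6.0, 8.8],
[3.5, -0.3, 0.5, -6.0, 8.8],
[3.6, 0.1, 0.5, -6.0, 8.8],
[3.5, 0.4, 0.5, -6.0, 8.8],
[3.5, 0.8, 0.5, -6.0, 8.8],
[3.4, 1.2, 0.5, -6.0, 8.8],
[3.2, 1.5, 0.5, -6.0, 8.8],
```

Call:
send_rows(
  increments=[
    [[2.7,-2.3,0.5,-6,8.8],[2.9,-2.0,0.5,-6,8.8],[3.1,-1.7,0.5,-6,8.8],[3.3,-1.4,0.5,-6,8.8],[3.4,-1.0,0.5,-6,8.8],[3.5,-0.7,0.5,-6,8.8],[3.5,-0.3,0.5,-6,8.8],[3.6,0.1,0.5,-6,8.8],[3.5,0.4,0.5,-6,8.8],[3.5,0.8,0.5,-6,8.8],[3.4,1.2,0.5,-6,8.8],[3.2,1.5,0.5,-6,8.8]],
  ],
)

```text
t: 1.65
position: [432.5, -171.9, 174.4]
ee_rot: [-3.14, -0.001, 1.711]
ft_force: [0.6, -0.5, -0.0]
finger_gap: 87.9
```

```bash
python3 -c "
from cell import arm
from h import *
s=arm.get_state();st(s);plan(s,437,-184,120,95.8,4,8.8)"
```

```text
t 1.65 p [ 432.5 -171.9  174.4] yaw 98.0 rp [-179.9   -0. ] q [ 0.56  0.62 -0.44  2.09  0.51  0.53 -0.11] F [ 0.6 -0.5 -0. ] gap 87.9
[-0.3, 0.1, 1.4, 0.6, 8.8],
[-0.3, 0.1, 1.4, 0.6, 8.8],
[-0.3, 0.1, 1.4, 0.6, 8.8],
[-0.3, 0.1, 1.4, 0.6, 8.8],
```

Call:
send_rows(
  increments=[
    [[-0.3,0.1,1.4,0.6,8.8],[-0.3,0.1,1.4,0.6,8.8],[-0.3,0.1,1.4,0.6,8.8],[-0.3,0.1,1.4,0.4,8.8],[0,0,0,0,8.8]],
  ],
)

```text
t: 2.28
position: [437.6, -184.5, 114.2]
ee_rot: [-3.138, -0.001, 1.669]
ft_force: [-0.7, -0.3, -0.8]
finger_gap: 88.2
```

```bash
python3 -c "
from cell import arm
from h import *
s=arm.get_state();st(s);c=arm.calibration('wrist');im=arm.read_camera('wrist')
a=np.radians(95.8);d=np.array([np.cos(a),np.sin(a),0]);n=np.array([-d[1],d[0],0]);m=np.array([436.7,-183.8,12])
P=[m+i*130*d+j*16*n for i,j in((1,1),(1,-1),(-1,-1),(-1,1))]
cv2.polylines(im,[proj(c,P).astype(np.int32)],True,(0,255,0),1)
cv2.imwrite('pics/w1.png',im)
plan(s,436.7,-184,12,95.8,5,8.8)"
```

```text
t 2.27 p [ 437.6 -184.5  114.2] yaw 95.7 rp [-179.8   -0. ] q [ 0.5   0.73 -0.32  2.11  0.59  0.39 -0.2 ] F [-0.7 -0.3 -0.8] gap 88.2
[0.0, -0.0, 2.0, -0.0, 8.8],
[0.0, -0.0, 2.0, -0.0, 8.8],
[0.0, -0.0, 2.0, -0.0, 8.8],
[0.0, -0.0, 2.0, -0.0, 8.8],
[0.0, -0.0, 2.0, -0.0, 8.8],
```

View pics/w1.png

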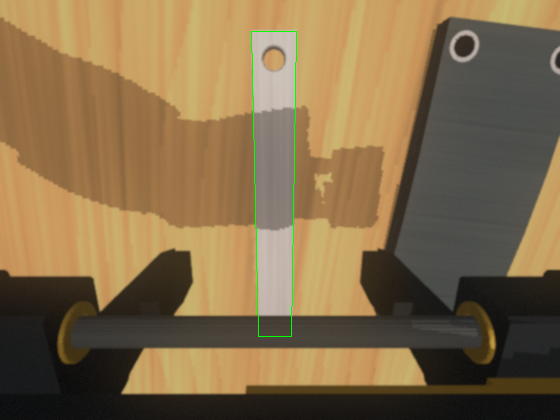

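The wrist view confirms the bar: the predicted outline lands on it within about 2 px, with the hole at (273,58).

Call:
send_rows(
  increments=[
    [[0,0,2.2,0,8.8],[0,0,2.2,0,8.8],[0,0,2.2,0,8.8],[0,0,2.0,0,8.8],[0,0,1,0,8.8],[0,0,0,0,8.8]],
  ],
)

```text
t: 3.08
position: [440.6, -185.7, 18.5]
ee_rot: [3.137, 0.002, 1.668]
ft_force: [-0.2, 0.4, -0.9]
finger_gap: 87.6
```

Call:
send_rows(
  increments=[
    [[0.1,-0.3,0.7,0,8.8],[0,-0.1,0.5,0,8.8],[0,0,0,0,8.8]],
  ],
)

```text
t: 3.45
position: [437.0, -185.4, 7.1]
ee_rot: [3.135, 0.002, 1.667]
ft_force: [-0.2, -0.4, 0.2]
finger_gap: 88.1
```

Call:
send_rows(
  increments=[
    [[0.1,0,0.3,0,8.8],[0,0,0,0,5],[0,0,0,0,3.4],[0,0,0,0,2],[0,0,0,0,2],[0,0,0,0,2],[0,0,0,0,2],[0,0,0,0,2]],
  ],
)

```text
t: 4.45
position: [437.1, -185.0, 4.9]
ee_rot: [3.134, 0.003, 1.667]
ft_force: [0.7, 0.6, -0.5]
finger_gap: 31.3
```

Call:
send_rows(
  increments=[
    [[0,0,-1,0,2],[0,0,-1.5,0,2],[0,0,-1.5,0,2],[0,0,-1.5,0,2],[0,0,-1,0,2],[0,0,0,0,2]],
  ],
)

```text
t: 5.2
position: [435.6, -185.1, 73.5]
ee_rot: [3.136, 0.003, 1.666]
ft_force: [0.1, -0.6, -3.1]
finger_gap: 31.9
```

```bash
python3 -c "
from cell import arm
from h import *
s=arm.get_state();st(s);c=arm.calibration('wrist');im=arm.read_camera('wrist')
cv2.imwrite('pics/w2.png',im)
plan(s,591,-158,s['position'][2],89.4,8,2)"
```

```text
t 5.2 p [ 435.6 -185.1   73.5] yaw 95.5 rp [179.7   0.2] q [ 0.46  0.81 -0.26  2.15  0.77  0.27 -0.37] F [ 0.1 -0.6 -3.1] gap 31.9
[0.2, 2.0, 0.0, 0.8, 2],
[0.2, 2.0, 0.0, 0.8, 2],
[0.2, 2.0, 0.0, 0.8, 2],
[0.2, 2.0, 0.0, 0.8, 2],
[0.3, 2.0, 0.0, 0.8, 2],
[0.3, 2.0, 0.0, 0.8, 2],
[0.3, 1.9, 0.0, 0.8, 2],
[0.3, 1.9, 0.0, 0.8, 2],
```

View pics/w2.png

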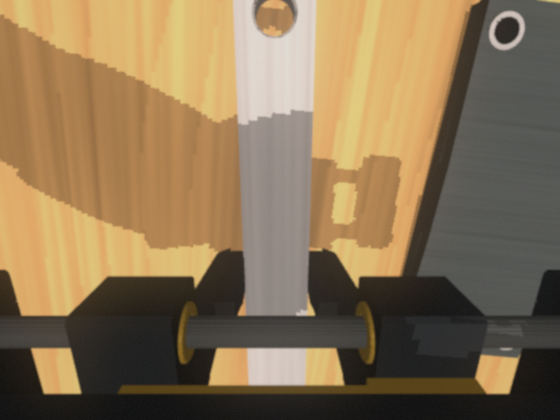

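The bar is held level across its middle, with the hole at (274,16). Now to the plate.

Call:
send_rows(
  increments=[
    [[0.2,1.5,0,0.8,2],[0.2,2,0,0.8,2],[0.2,2,0,0.8,2],[0.2,2,0,0.8,2],[0.3,2,0,0.8,2],[0.3,2,0,0.8,2],[0.3,1.7,0,0.8,2],[0.3,0.9,0,0.5,2],[0,0,0,0,2]],
  ],
)

```text
t: 6.38
position: [584.4, -151.6, 68.2]
ee_rot: [3.141, -0.004, 1.556]
ft_force: [-0.7, -0.5, -2.7]
finger_gap: 32.0
```

```bash
python3 -c "
from cell import arm
from h import *
s=arm.get_state();st(s)
for n in ('wrist','top'):
  c=arm.calibration(n);im=arm.read_camera(n)
  a=np.radians(89.4);d=np.array([np.cos(a),np.sin(a),0]);m=np.array([591,-157,0]);nn=np.array([-d[1],d[0],0])
  P=[m+i*120*d+j*50*nn+[0,0,19] for i,j in((1,1),(1,-1),(-1,-1),(-1,1))]
  cv2.polylines(im,[proj(c,P).astype(np.int32)],True,(0,255,0),1)
  cv2.imwrite(f'pics/{n}3.png',im if n=='wrist' else cv2.resize(im[120:280,250:450],None,fx=4,fy=4))
plan(s,591,-158,s['position'][2]-35,89.4,1,2)"
```

```text
t 6.38 p [ 584.4 -151.6   68.2] yaw 89.1 rp [180.   -0.3] q [ 0.4   0.92 -0.4   1.74  0.58  0.6  -0.36] F [-0.7 -0.5 -2.7] gap 32.0
[-0.63, 0.67, 3.5, -0.28, 2],
```

View pics/wrist3.png

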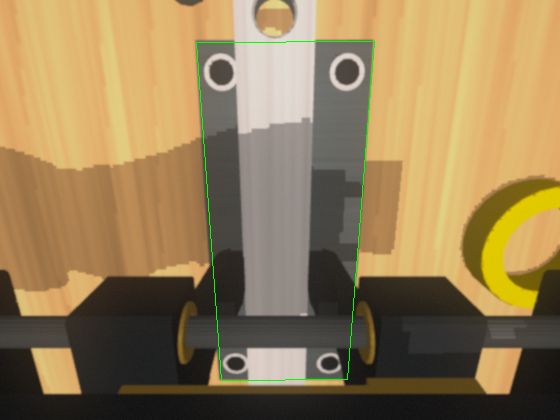

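View pics/top3.png

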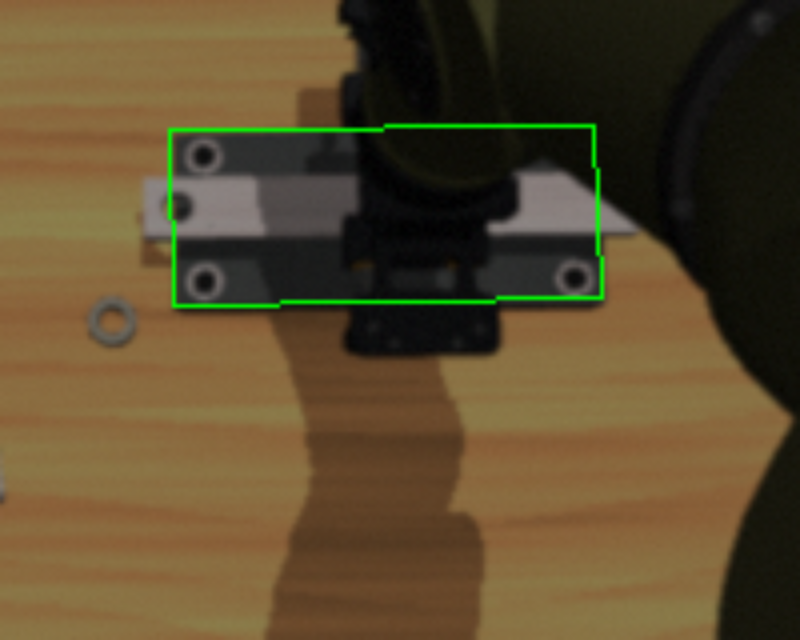

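The plate outline (591,-157, 89.4°) matches the wrist picture, with edges at (197,41)–(373,41). Next I correct and lower.

Call:
send_rows(
  increments=[
    [[-0.3,0.3,0.8,0,2],[-0.3,0.3,0.8,0,2],[0,0,0.8,0,2],[0,0,0.4,0,2],[0,0,0,0,2]],
  ],
)

```text
t: 7.1
position: [587.0, -160.2, 37.4]
ee_rot: [-3.137, -0.003, 1.554]
ft_force: [-0.4, -0.4, -3.7]
finger_gap: 31.4
```

Call:
send_rows(
  increments=[
    [[0.1,0.3,0.4,0,2],[0.1,0.1,0.2,0,2],[0,0,0,0,2]],
  ],
)

```text
t: 7.48
position: [591.7, -157.8, 31.4]
ee_rot: [-3.138, -0.003, 1.554]
ft_force: [0.2, 0.3, -2.9]
finger_gap: 31.6
```

Call:
send_rows(
  increments=[
    [[0,0,0.2,0,2],[0,0,0,0,2]],
  ],
)

```text
t: 7.72
position: [591.8, -157.7, 29.5]
ee_rot: [-3.138, -0.003, 1.554]
ft_force: [-0.8, 0.1, -3.6]
finger_gap: 31.6
```

Call:
send_rows(
  increments=[
    [[0,0,0.1,0,2],[0,0,0.1,0,2]],
  ],
)

```text
t: 7.98
position: [591.9, -157.7, 29.0]
ee_rot: [-3.139, -0.002, 1.554]
ft_force: [-3.4, 0.8, 8.1]
finger_gap: 31.5
```

Contact is made at +8 N. Releasing.

Call:
send_rows(
  increments=[
    [[0,0,0,0,3.4],[0,0,0,0,4],[0,0,0,0,5.5],[0,0,0,0,6.5],[0,0,0,0,6.5],[0,0,0,0,6.5]],
  ],
)

```text
t: 8.72
position: [593.2, -157.9, 29.8]
ee_rot: [-3.142, -0.002, 1.554]
ft_force: [-0.7, 0.8, -0.0]
finger_gap: 65.2
```

Call:
send_rows(
  increments=[
    [[0,0,-1,0,6.5],[0,0,-2,0,6.5],[0,0,-2,0,6.5],[0,0,-1,0,6.5],[0,0,0,0,6.5]],
  ],
)

```text
t: 9.35
position: [594.1, -158.1, 95.7]
ee_rot: [3.139, -0.001, 1.554]
ft_force: [-0.1, -0.4, 1.4]
finger_gap: 65.2
```

```bash
cat > look.py <<'E'
import sys
from cell import arm
from h import *
t=sys.argv[1]
s=arm.get_state();st(s)
c=arm.calibration('wrist');im=arm.read_camera('wrist')
a=np.radians(89.4);d=np.array([np.cos(a),np.sin(a),0]);m=np.array([591,-157,0]);nn=np.array([-d[1],d[0],0])
P=[m+i*120*d+j*50*nn+[0,0,19] for i,j in((1,1),(1,-1),(-1,-1),(-1,1))]
B=[m+i*130*d+j*16*nn+[0,0,36] for i,j in((1,1),(1,-1),(-1,-1),(-1,1))]
for q,col in((P,(0,255,0)),(B,(0,0,255))): cv2.polylines(im,[proj(c,q).astype(np.int32)],True,col,1)
cv2.imwrite(f'pics/w{t}.png',im)
E
python3 look.py 4
```

```text
t 9.35 p [ 594.1 -158.1   95.7] yaw 89.0 rp [ 1.798e+02 -1.000e-01] q [ 0.42  0.89 -0.43  1.7   0.55  0.67 -0.32] F [-0.1 -0.4  1.4] gap 65.2
```

View pics/w4.png

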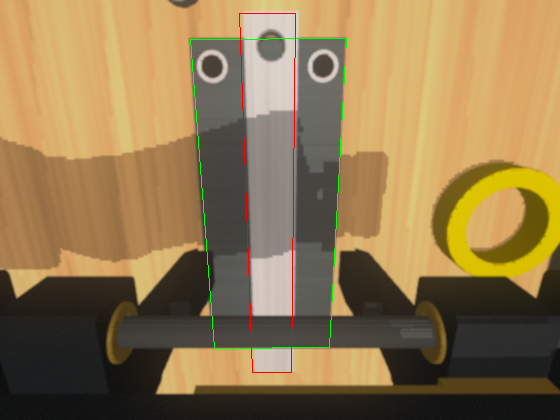

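The bar lies centred along the plate to within about 2 px, with its hole at (271,45). Now to the hole end, pressing about 93 mm from the centre so the tips stay inboard of the hole.

```bash
python3 -c "
from cell import arm
from h import *
s=arm.get_state();plan(s,592.5,-64,75,89.4,4,0)"
```

```text
[2.4, -0.1, 0.5, -0.1, 0],
[2.4, -0.1, 0.5, -0.1, 0],
[2.4, -0.1, 0.5, -0.1, 0],
[2.4, -0.1, 0.5, -0.1, 0],
```

Call:
send_rows(
  increments=[
    [[1.5,0,0,0,0],[2.0,0,0.2,0,0],[2.2,-0.1,0.5,0,0],[2.2,-0.1,0.5,0,0],[1.2,0,0.4,0,0],[0,0,0,0,0],[0,0,0,0,0]],
  ],
)

```text
t: 10.28
position: [591.1, -56.4, 75.8]
ee_rot: [-3.138, -0.005, 1.56]
ft_force: [0.6, -0.5, -1.2]
finger_gap: -0.0
```

Call:
send_rows(
  increments=[
    [[-0.6,0.1,1.2,0,0],[-0.2,0,1.2,0,0],[0,0,0.5,0,0],[0,0,0,0,0]],
  ],
)

```text
t: 10.78
position: [591.6, -68.4, 44.1]
ee_rot: [-3.137, -0.003, 1.555]
ft_force: [-0.3, 0.8, -0.1]
finger_gap: 0.7
```

Call:
send_rows(
  increments=[
    [[0.3,0,0.3,0,0],[0,0,0.3,0,0],[0,0,0,0,0]],
  ],
)

```text
t: 11.15
position: [591.9, -64.7, 38.1]
ee_rot: [-3.138, -0.003, 1.556]
ft_force: [0.2, -0.2, 0.0]
finger_gap: 0.4
```

Call:
send_rows(
  increments=[
    [[0,0,0.2,0,0],[0,0,0.2,0,0],[0,0,0.2,0,0]],
  ],
)

```text
t: 11.52
position: [592.5, -64.0, 33.2]
ee_rot: [-3.139, -0.003, 1.556]
ft_force: [-4.6, -0.2, 20.3]
finger_gap: 0.5
```

Call:
send_rows(
  increments=[
    [[0,0,0.1,0,0],[0,0,0.05,0,0]],
  ],
)

```text
t: 11.78
position: [592.5, -64.0, 33.4]
ee_rot: [-3.14, -0.002, 1.556]
ft_force: [-0.5, 1.0, 2.4]
finger_gap: 0.4
```

```bash
python3 look.py 5; python3 -c "
from cell import arm
import cv2
im=arm.read_camera('scene');cv2.imwrite('pics/s5.png',cv2.resize(im[150:300,140:300],None,fx=4,fy=4))"
```

```text
t 11.78 p [592.5 -64.   33.4] yaw 89.2 rp [-1.799e+02 -1.000e-01] q [ 0.22  0.96 -0.34  1.77  0.59  0.51 -0.52] F [-0.5  1.   2.4] gap 0.4
```

View pics/w5.png

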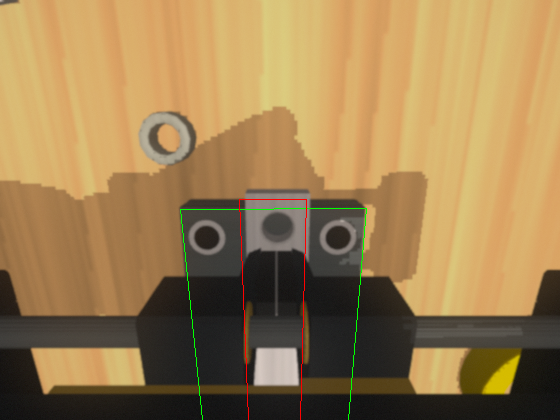

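View pics/s5.png

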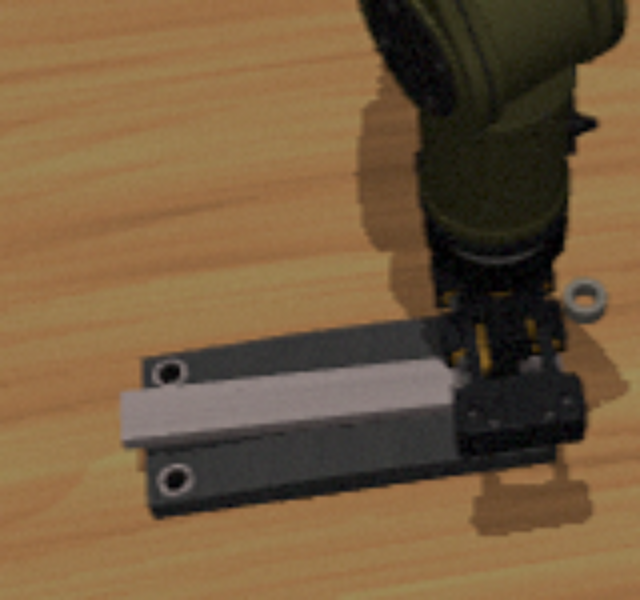

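The hole end is pressed down and the plain end has lifted in the scene view. The force eased to 2.4 N, so I press a little more and hold.

Call:
send_rows(
  increments=[
    [[0,0,0.15,0,0],[0,0,0.15,0,0],[0,0,0.15,0,0],[0,0,0.15,0,0],[0,0,0.15,0,0]],
  ],
)

```text
t: 12.5
position: [592.5, -64.0, 33.2]
ee_rot: [3.141, 0.001, 1.556]
ft_force: [-3.9, 1.0, 15.5]
finger_gap: 0.6
```

The end stopped at z=33.2 with about 15 N held for 0.6 s. Coming off slowly.

Call:
send_rows(
  increments=[
    [[0,0,-0.1,0,0],[0,0,-0.2,0,0],[0,0,-0.3,0,0],[0,0,-0.6,0,0],[0,0,-1.2,0,0],[0,0,-1.5,0,0],[0,0,0,0,0]],
  ],
)

```text
t: 13.38
position: [592.9, -64.4, 74.9]
ee_rot: [3.14, 0.001, 1.555]
ft_force: [-0.3, -0.6, -0.0]
finger_gap: 0.2
```

```bash
python3 look.py 6; python3 -c "
from cell import arm
from h import *
s=arm.get_state();plan(s,592,-250,80,89.4,8,0)"
```

```text
t 13.38 p [592.9 -64.4  74.9] yaw 89.1 rp [1.799e+02 1.000e-01] q [ 0.24  0.9  -0.38  1.77  0.56  0.58 -0.5 ] F [-0.3 -0.6 -0. ] gap 0.2
[-2.3, 0.0, -0.1, -0.0, 0],
[-2.3, 0.0, -0.1, -0.0, 0],
[-2.3, 0.0, -0.1, -0.0, 0],
[-2.3, 0.0, -0.1, -0.0, 0],
[-2.3, 0.0, -0.1, -0.0, 0],
[-2.3, 0.0, -0.1, -0.0, 0],
[-2.3, 0.0, -0.1, -0.0, 0],
[-2.3, 0.0, -0.1, -0.0, 0],
```

View pics/w6.png

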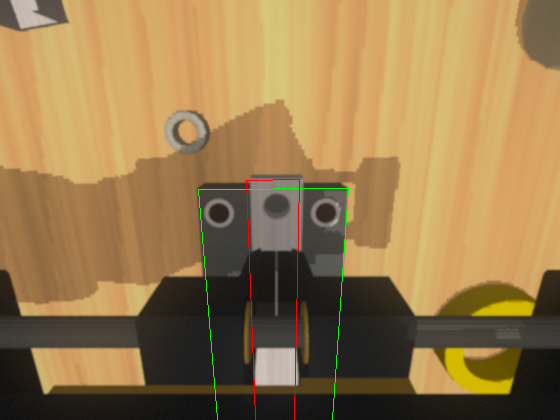

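The bar is back level. It sits about 2–3 px off the nominal outline (roughly 2 mm, top edge at row 176 against 180), still centred. Now to the plain end.

Call:
send_rows(
  increments=[
    [[-1.5,0,0,0,0],[-2.3,0,0,0,0],[-2.3,0,0,0,0],[-2.3,0,0,0,0],[-2.3,0,0,0,0],[-2.3,0,0,0,0],[-2.3,0,0,0,0],[-2.0,0,0,0,0],[-1,0,0,0,0],[0,0,0,0,0]],
  ],
)

```text
t: 14.68
position: [582.6, -265.5, 69.8]
ee_rot: [-3.131, 0.007, 1.547]
ft_force: [0.1, 0.0, -0.1]
finger_gap: 0.2
```

Call:
send_rows(
  increments=[
    [[0.5,0.6,1,0,0],[0.2,0.4,1,0,0],[0,0,0.5,0,0],[0,0,0,0,0]],
  ],
)

```text
t: 15.18
position: [593.6, -254.2, 42.1]
ee_rot: [-3.13, 0.004, 1.552]
ft_force: [-0.1, 0.1, -0.6]
finger_gap: 0.2
```

```bash
python3 - <<'E'
from cell import arm
from h import *
st(arm.get_state())
im=arm.read_camera('scene');cv2.imwrite('pics/s7.png',cv2.resize(im[150:300,140:300],None,fx=4,fy=4))
E
```

```text
t 15.18 p [ 593.6 -254.2   42.1] yaw 88.9 rp [-179.3    0.2] q [ 0.55  1.01 -0.42  1.6   0.59  0.68 -0.19] F [-0.1  0.1 -0.6] gap 0.2
```

View pics/s7.png

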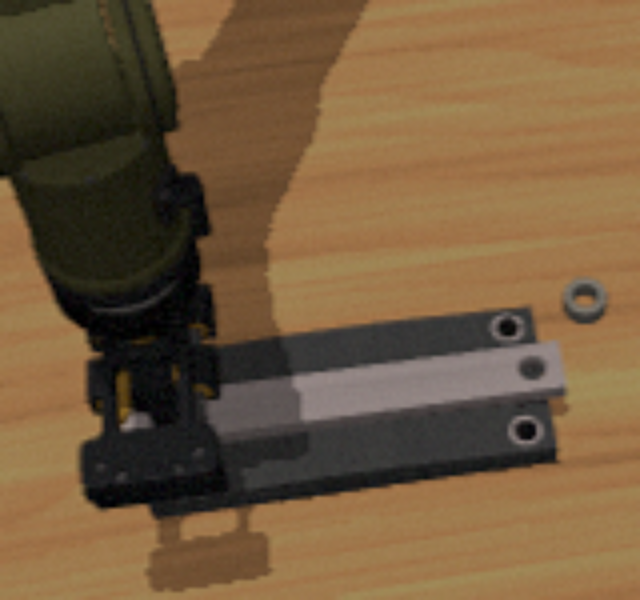

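The tips are over the bar near the plain end, about 98 mm from the centre. Pressing.

Call:
send_rows(
  increments=[
    [[0,-0.1,0.3,0,0],[0,0,0.2,0,0],[0,0,0.2,0,0],[0,0,0.2,0,0]],
  ],
)

```text
t: 15.72
position: [593.1, -254.9, 33.9]
ee_rot: [-3.132, 0.005, 1.552]
ft_force: [0.2, -0.5, 0.8]
finger_gap: 0.4
```

Call:
send_rows(
  increments=[
    [[0,0,0.15,0,0],[0,0,0.15,0,0],[0,0,0.15,0,0],[0,0,0.15,0,0]],
  ],
)

```text
t: 16.23
position: [593.0, -255.1, 33.0]
ee_rot: [-3.132, 0.007, 1.551]
ft_force: [-3.6, 0.4, 10.8]
finger_gap: 0.6
```

Call:
send_rows(
  increments=[
    [[0,0,0.15,0,0],[0,0,0.15,0,0],[0,0,0.15,0,0],[0,0,0.15,0,0],[0,0,0.15,0,0]],
  ],
)

```text
t: 16.85
position: [593.0, -255.0, 33.0]
ee_rot: [-3.133, 0.01, 1.55]
ft_force: [-3.4, 1.1, 11.5]
finger_gap: 0.2
```

```bash
python3 - <<'E'
from cell import arm
from h import *
st(arm.get_state())
im=arm.read_camera('scene');cv2.imwrite('pics/s8.png',cv2.resize(im[150:300,140:300],None,fx=4,fy=4))
E
```

```text
t 16.85 p [ 593. -255.   33.] yaw 88.8 rp [-179.5    0.6] q [ 0.54  1.02 -0.4   1.61  0.6   0.65 -0.2 ] F [-3.4  1.1 11.5] gap 0.2
```

View pics/s8.png

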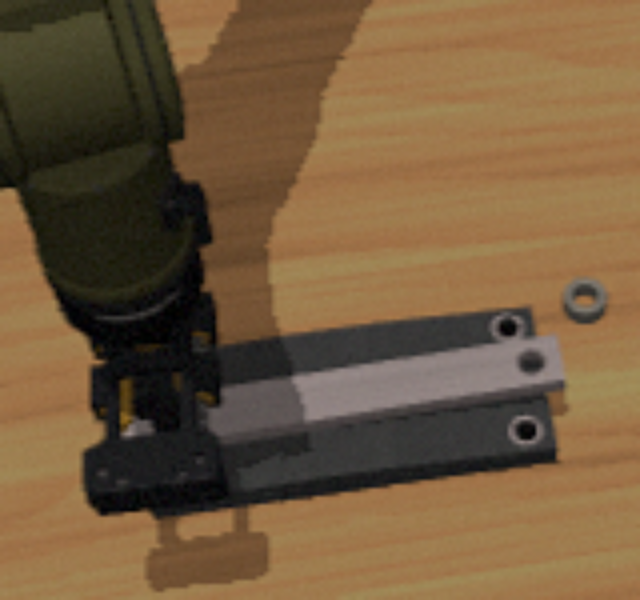

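The hole end rose: the hole moved from row 367 to row 361 in the zoomed view. The press stopped at z=33.0 with about 11 N. Coming off.

Call:
send_rows(
  increments=[
    [[0,0,-0.1,0,0],[0,0,-0.2,0,0],[0,0,-0.3,0,0],[0,0,-0.6,0,0],[0,0,-1.5,0,0],[0,0,-3,0,0],[0,0,-3,0,0],[-2,0,-2,0,0],[-3,0,0,0,0],[-3,0,0,0,0],[0,0,0,0,0]],
  ],
)

```text
t: 18.27
position: [594.1, -335.5, 151.4]
ee_rot: [-3.138, 0.011, 1.552]
ft_force: [0.1, 0.3, 0.1]
finger_gap: 0.3
```

```bash
python3 look.py 9; python3 - <<'E'
from cell import arm
from h import *
for n in('scene','top'):
    c=arm.calibration(n);im=arm.read_camera(n)
    a=np.radians(89.4);d=np.array([np.cos(a),np.sin(a),0]);m=np.array([591,-157,0]);nn=np.array([-d[1],d[0],0])
    B=[m+i*130*d+j*16*nn+[0,0,36] for i,j in((1,1),(1,-1),(-1,-1),(-1,1))]
    im=cv2.resize(im,None,fx=4,fy=4)
    cv2.polylines(im,[(4*proj(c,B)).astype(np.int32)],True,(0,0,255),1)
    cv2.imwrite(f'pics/{n}9.png',im[600:1200,560:1200] if n=='scene' else im[480:1120,1000:1800][:600])
E
```

```text
t 18.27 p [ 594.1 -335.5  151.4] yaw 88.9 rp [-179.8    0.6] q [ 0.69  0.9  -0.5   1.44  0.51  0.93  0.02] F [0.1 0.3 0.1] gap 0.3
```

View pics/w9.png

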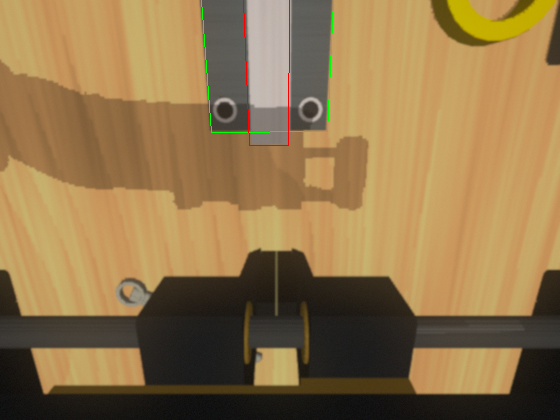

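View pics/scene9.png

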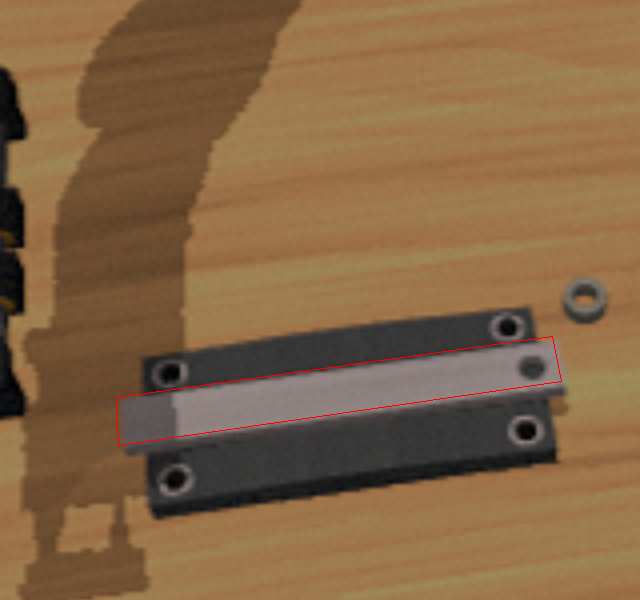

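View pics/top9.png

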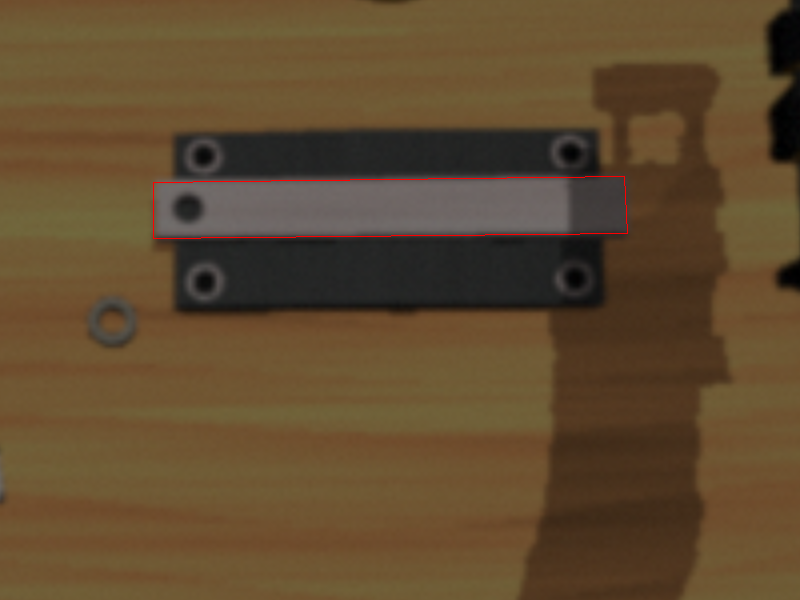

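```bash
python3 -c "
from cell import arm
print(arm.finish_job())"
```

```text
the job is handed in; nothing more can be done
None
```

I laid the straightedge along the middle of the base plate and let go. I then pressed the hole end and the plain end in turn, lifted clear, and handed the job in at about 18.4 s of the 51 s allowed.

- **Hole end:** pressed about 93 mm from the centre. It stopped going down with the fingertips at z ≈ 33 mm, against 36 mm for the level top face. Contact force peaked around 20 N, eased to 2.4 N while I looked, and was about 15 N at the end of a further 0.6 s hold.
- **Plain end:** pressed about 98 mm from the centre. It also stopped at z ≈ 33 mm, with about 11 N held for roughly 0.6 s.
- **Rocking:** scene pictures showed the opposite end lifted during each press.
- **Final position:** after the last press, the wrist and top pictures show the bar back level and within about 2 mm of the plate's centre and direction. The scene camera shows an offset of up to 2–3 mm, which is about its calibration error. The gripper was well clear, with the force reading about zero.

No check failed. The tilt was not measured directly: the fingertip travel gives about 2.3°, and both ends had bottomed out. The job gave no verdict.

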